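# Start the toaster on frozen bread

### The arm

A 7-joint arm with a two-finger parallel gripper is mounted at the origin on a cart in front of the work surface, level with it; the furniture and walls round the work are solid. World frame = base frame: x ahead of the robot, y to its left, z up, the work surface at z = 0. Lengths are in m, angles in rad, forces in N, time in s.
With the tool pointing down it reaches from about 0.35 to 0.9 m from the base axis. Payload 7.2 kg.
Tool frame: the origin (TCP) lies midway between the tips of the shut fingers; the grasp point (between the pads) lies 19 mm behind it (ctrl.hold_point_z is the z of the grasp point in the tool frame, in m); z points along the fingers, y is the line along which they close (so a half turn about z gives the same grasp; the last joint's range is limited). The gripper opens to 88 mm and grips with 3 to 60 N. Pads are 20 mm wide; open, the fingers measure 115 mm over their backs; the gripper's body (75 mm by 178 mm) begins 61 mm behind the grasp point.
Start: joints at [1.09, 0.411, -0.013, 1.596, 0.006, 1.134, -0.082], TCP at [0.251, -0.573, 0.223] pointing down, gripper open.
Joint ranges: [-2.95, 2.95], [-0.29, 1.99], [-1.47, 1.44], [0.14, 2.54], [-1.03, 4.17], [0.13, 1.85], [-2.86, 2.86]. Speed limits (rad/s): [2.39, 2.39, 3.01, 3.01, 3.14, 3.14, 3.14].

### API

Orientations are given as a 3x3 rotation matrix whose columns are the frame's x, y, z axes.
In Python, from cell import ctrl gives the robot as it stands. The module is installed in compiled form; this text tells all that it offers.
- The arm moves only by the tool arm_command, never from a script. Its arguments are lists of equal length, an entry for each row: "jaw": the finger opening in m, from 0 to 0.0878; "linear": the shift along the tool's x, y, z in m, a list of three; "delta_rot": the turn, a rotation vector about the tool's x, y, z in degrees, a list of three. A call has 1 to 5 rows; each row is the pose to reach, as a shift and turn from the pose commanded when the call began, along the tool's axes at that moment; what a row does not reach only later rows make up. A row lasts 1/8 s, in which the tool goes at most 62.5 mm and 10.7 degrees, less where a joint would pass 70% of its speed; a pose out of reach is approached as far as the arm can. A call with a gripper value outside its range is refused whole. The fingers move at their own pace and stop on an object; the grip force is fixed at half the most. Time passes only in rows, so rows that repeat a pose let the fingers close. It gives the time, the measured TCP pose, the force, the opening and the grip force at its end, in the units of the state.
- ctrl.state(): the state, without advancing time (a new reading comes with each control period).
- ctrl.read_camera(name): name is "scene" or "top" or "wrist"; returns the picture (420x560x3 uint8, red, green, blue); there is no depth.
- ctrl.camera_params(name): a dict with "mtx" (3x3 intrinsics, pixels), "distortion" ([k1, k2, p1, p2, k3] as OpenCV has them; the pictures are not rectified), "rvec" (rotation vector, rad) and "tvec" (3), from world to camera coordinates, as OpenCV has them. Camera axes: x right, y down, z forward; pixel columns grow to the right and rows downward; lengths in m; the calibration is good to about 2 mm. A picture is of the moment at which its call begins: read the wrist's pose just before it. camera_params takes no time and is no camera call; for the wrist camera it gives the pose at the moment of the call.
- ctrl.job_done(): hands the job in; it is judged then, once.
The state is a dict: "clock": time; "joint_pos": joint angles; "joint_vel": joint speeds; "joint_efforts": joint torques, N m; "ee_pos": TCP position; "ee_rot": TCP orientation; "wrist_force": force on the tool from outside, world axes, zero at the start; "wrist_torque": the same for the moment, N m; "grip_width": finger opening in m; "grasp_force": force on a finger pad.
Only numpy, scipy, OpenCV 4.12 (cv2) and the standard library are available. Lean on these libraries where they do the work, as an engineer would, in place of code of your own. Each camera call takes 0.05 s, during which the arm holds its last target. There are 200 camera calls.

### The job

Two frozen slices of bread stand in the toaster in front of you. With closed fingertips push its lever all the way down until it stays down by itself and let go of it, then lightly press the defrost key, the middle one of the three keys on the sloping panel above the lever, fully in and let go. Do not press the reheat and cancel keys on either side of it, do not shove, lift or lean hard on the toaster, and leave the egg cup, the espresso cup and the salt shaker where they stand.

Things in the scene. Friction and masses are not known exactly. Their poses are not given: they have to be found in the camera images.
- toaster: loose two-slice toaster, 1.8 kg, 260 (x) x 170 (y) x 164 mm; origin: centre of its underside. x runs along the slots away from the robot, y to the left, z up. Upright control end at x = -130 mm, 147 mm high; above it the key panel slopes up at 15 degrees to 163 mm at x = -70 mm. Two slices of bread stand 50 mm out of the slots behind it with the lever up, 10 mm when it is down
- toaster_lever (a joint): lever of the toaster: 0 = up, 0.040 m = fully down, at a hard stop. A spring pushes it up with about 5 N at the top, falling to nothing at about 0.034 m; in the last millimetres a catch holds it down by itself (by 1 N). Let go earlier, it springs up again
- lever_top (a point): centre of the upper face of the lever's grey tab, 44 mm wide (y), 12 mm thick, sticking out from 6 to 36 mm in front of the control end, midway across it. The point is 21 mm in front of that end, 134 mm above the worktop with the lever up, 94 mm with it down. Axes as the toaster's; moves with the lever. A fixed dial lies below it to the right, under 80 mm high
- key_defrost (a joint): defrost key of the toaster, the middle of three equal keys in a row on its sloping panel; value 0 = up, 0.0035 m = fully pressed. It is sprung: about 1.5 N starts it, 3.6 N holds it fully pressed, and it rises by itself when let go
- key_reheat (a joint): reheat key of the toaster, the left one (seen by the robot) of three equal keys in a row on its sloping panel; value 0 = up, 0.0035 m = fully pressed. It is sprung: about 1.5 N starts it, 3.6 N holds it fully pressed, and it rises by itself when let go
- key_cancel (a joint): cancel key of the toaster, the right one (seen by the robot) of three equal keys in a row on its sloping panel; value 0 = up, 0.0035 m = fully pressed. It is sprung: about 1.5 N starts it, 3.6 N holds it fully pressed, and it rises by itself when let go
- defrost_top (a point): centre of the upper face of the defrost (middle) key, 23 mm (up the slope) x 29 mm, 6 mm proud of the panel; z axis = outward normal of the panel, leaning 15 degrees from vertical towards the lever end; press along -z. The keys lie 44 mm apart (centres), 15 mm gaps between them; the point is 100 mm to -x of the toaster's origin and 161 mm up
- egg_cup: blue-grey egg cup, 47 mm wide and 50 mm tall, loose, upright on the worktop beside the toaster; origin at the centre of its underside; to be left alone
- espresso_cup: white espresso cup with a handle, 63 x 91 x 49 mm, loose, upright on the worktop beside the toaster; origin at the centre of its underside; to be left alone
- salt: glass salt shaker with a metal cap, 44 mm wide and 90 mm tall, loose, upright on the worktop beside the toaster; origin at the centre of its underside; to be left alone

How it is judged:
By the outcome, as a careful person would: the job done as asked, in the order asked, and still so for the second after the job is handed in, with the robot touching nothing.
It also fails if it takes over 38 s, if anything falls off the work surface, if the arm or the gripper's body presses on something with over 40 N, if the wrist force passes 120 N, or if a joint passes its speed limit or range.

## Working session

There is one attempt and no reset: what is moved stays moved. The work goes in short steps, Python scripts to look and compute and a tool call to move; the robot and the scene stay as the last step left them, time stands still between calls to the robot, and variables do not carry over. Pictures are saved under pics/ and viewed, at most 10 in all, crops included, and the job is handed in when it is done.

Besides the shell and the picture viewer there is one more tool, called after ">>>" by a JSON object that holds its "method" and its "body", one argument or row to a line. arm_command: Moves the arm, as the interface text tells. Its arguments: {"type":"object","properties":{"jaw":{"type":"array"},"linear":{"type":"array"},"delta_rot":{"type":"array"}},"required":["jaw","linear","delta_rot"]}

```bash
mkdir -p pics
python3 - <<'E'
from cell import ctrl
import cv2,numpy as np
for n in ("scene","top"):
    im=ctrl.read_camera(n); np.save(f"pics/{n}.npy",im); cv2.imwrite(f"pics/{n}1.png",im[:,:,::-1])
    p=ctrl.camera_params(n); R=cv2.Rodrigues(np.array(p["rvec"]))[0]; print(n,np.round(-R.T@np.array(p["tvec"]).ravel(),3),np.round(p["mtx"],1).tolist(),p["distortion"])
s=ctrl.state(); print(s["clock"],s["ee_pos"],np.round(s["ee_rot"],3),s["grip_width"])
E
```

```text
scene [-0.15   0.785  1.275] [[497.3, 0.0, 280.0], [0.0, 497.3, 206.1], [0.0, 0.0, 1.0]] [0.02174788 0.         0.         0.         0.        ]
top [0.405 0.031 1.242] [[380.5, 0.0, 286.2], [0.0, 380.5, 209.7], [0.0, 0.0, 1.0]] [-0.09014751  0.          0.          0.          0.        ]
0.1 [ 0.25055285 -0.57208201  0.221897  ] [[ 0.916  0.401 -0.001]
 [ 0.401 -0.916  0.001]
 [-0.    -0.001 -1.   ]] 0.08786664050606074
```

View pics/scene1.png

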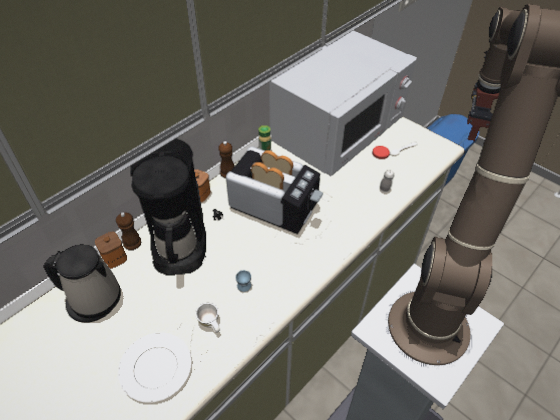

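View pics/top1.png

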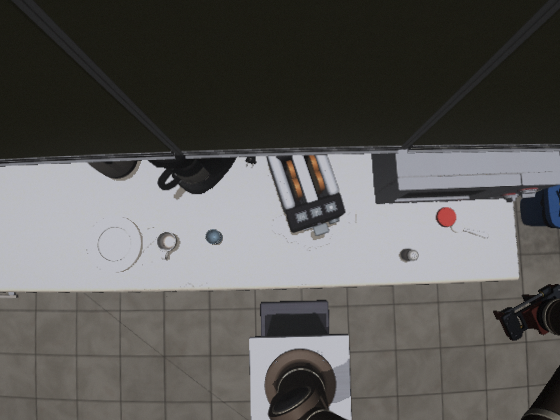

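The toaster is at about (310,195) in top, with its keys near (299,216), (316,212) and (331,208) and the lever tab near (321,229). In scene the keys are near (305,185). I'll zoom in on both.

Run:
```python
import cv2,numpy as np
a=np.load("pics/top.npy")[145:245,255:355]; b=np.load("pics/scene.npy")[145:245,220:340]
f=lambda i:cv2.resize(i[:,:,::-1],None,fx=6,fy=6,interpolation=cv2.INTER_CUBIC)
cv2.imwrite("pics/topc.png",f(a)); cv2.imwrite("pics/scenec.png",f(b))
```

```text
(no output)
```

View pics/topc.png

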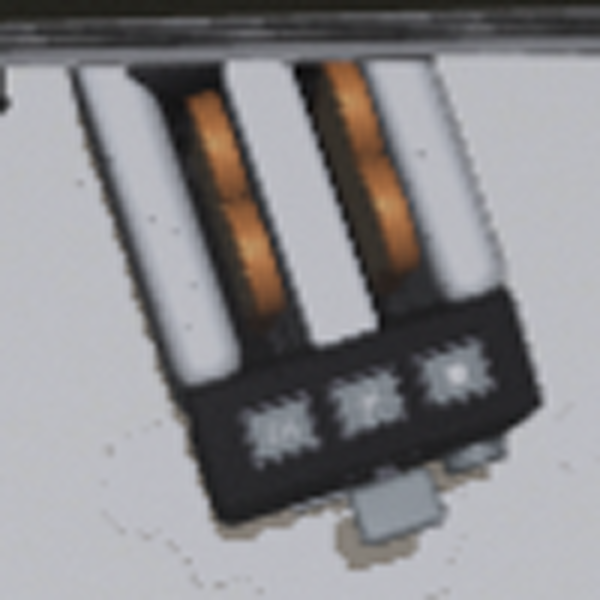

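View pics/scenec.png

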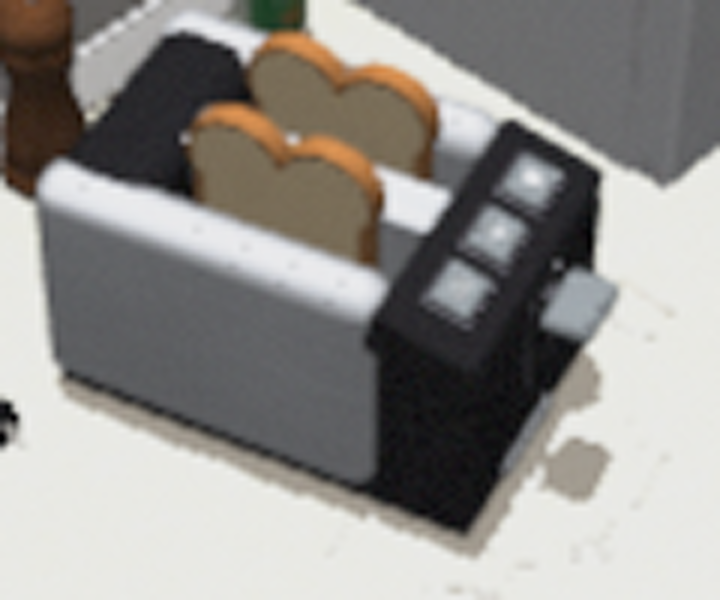

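Both crops show three light keys in a row and the lever tab in front, offset towards the middle. I'll segment these light blobs and triangulate them.

```bash
cat > h.py <<'E'
from cell import ctrl
import cv2,numpy as np
def cam(n,p=None):
    p=p or ctrl.camera_params(n); R=cv2.Rodrigues(np.array(p["rvec"],float))[0]; t=np.array(p["tvec"],float).reshape(3,1)
    return np.array(p["mtx"],float),np.array(p["distortion"],float),R,t
def und(c,uv): return cv2.undistortPoints(np.array(uv,float).reshape(-1,1,2),c[0],c[1]).reshape(-1,2)
def tri(c1,u1,c2,u2):
    P=cv2.triangulatePoints(np.hstack(c1[2:]),np.hstack(c2[2:]),und(c1,u1).T,und(c2,u2).T); return (P[:3]/P[3]).T
def plane(c,uv,z):
    d=np.c_[und(c,uv),np.ones(len(uv))]@c[2]; o=(-c[2].T@c[3]).ravel(); return o+d*((z-o[2])/d[:,2])[:,None]
E
python3 - <<'E'
from h import *
def blobs(n,pts,r):
    g=cv2.cvtColor(np.load(f"pics/{n}.npy"),cv2.COLOR_RGB2GRAY); out=[]
    for u,v in pts:
        x,y=int(round(u)),int(round(v)); w=g[y-r:y+r+1,x-r:x+r+1].astype(float)
        m=(w>75).astype(np.uint8); k,l,s,c=cv2.connectedComponentsWithStats(m,connectivity=4)
        i=l[r,r]; out.append([x-r+c[i][0],y-r+c[i][1]]); print(n,s[i][2:],np.round(out[-1],1))
    return out
t=blobs("top",[(301.5,216.3),(315.7,211.7),(330.7,206.7)],6)
s=blobs("scene",[(296.5,193),(302,184),(308,174.5)],6)
ct,cs=cam("top"),cam("scene")
K=tri(ct,t,cs,s); print(np.round(K,4), np.linalg.norm(np.diff(K,axis=0),axis=1))
print("plane .161\n",np.round(plane(ct,t,.161),4),np.round(plane(cs,s,.161),4))
L=[[255+399/6-.4,145+503/6-.4]],[[220+580/6-.4,145+299/6-.4]]
print("lever",tri(ct,L[0],cs,L[1]),plane(ct,L[0],.134),plane(cs,L[1],.134))
d=K[2]-K[0]; print("yaw",np.degrees(np.arctan2(d[0],-d[1])))
for n,p in (("egg",(214,237)),("cup",(168,242)),("salt",(409,255))): print(n,plane(ct,[p],.05))
E
```

```text
top [12 13 98] [301.2 216.3]
top [12 11 92] [315.7 211.8]
top [12 11 90] [330.5 206.9]
scene [13 12 87] [295.9 193.2]
scene [12 11 82] [301.9 183.9]
scene [12 11 78] [307.8 175. ]
[[ 0.5175 -0.0125  0.1604]
 [ 0.5296 -0.0541  0.1614]
 [ 0.5427 -0.0972  0.1601]] [0.04330278 0.0451114 ]
plane .161
 [[ 0.5172 -0.0127  0.161 ]
 [ 0.5293 -0.0543  0.161 ]
 [ 0.5423 -0.0973  0.161 ]] [[ 0.5174 -0.0119  0.161 ]
 [ 0.5302 -0.0542  0.161 ]
 [ 0.5425 -0.0963  0.161 ]]
lever [[ 0.4831102  -0.07046056  0.1349133 ]] [[ 0.48300879 -0.07066527  0.134     ]] [[ 0.48378335 -0.07102397  0.134     ]]
yaw 16.564132329746066
egg [[0.47041735 0.25868822 0.05      ]]
cup [[0.4579013  0.40524382 0.05      ]]
salt [[ 0.39763639 -0.35255493  0.05      ]]
```

Keys triangulate at z≈0.161 with 44 mm spacing and the lever at z≈0.135, all matching the text. The yaw is 16.6°. I'll move over with the jaw closing.

>>> {"method": "arm_command", "body": {
  "jaw": [0,0,0,0,0],
  "linear": [
    [0.03,-0.027,0],
    [0.075,-0.067,0],
    [0.12,-0.107,0],
    [0.165,-0.147,0],
    [0.21,-0.187,0]
  ],
  "delta_rot": [
    [0,0,0],
    [0,0,0],
    [0,0,0],
    [0,0,0],
    [0,0,0]
  ]
}}

```text
clock: 0.72
ee_pos: [0.3685, -0.315, 0.2225]
ee_rot: [[0.916, 0.401, -0.0], [0.401, -0.916, 0.0], [-0.0, -0.0, -1.0]]
wrist_force: [0.7, -0.5, 0.3]
grip_width: 0.0412
grasp_force: 0.0
```

```bash
cat >> h.py <<'E'
from scipy.spatial.transform import Rotation as Ro
def goto(p,yaw,tilt):
    s=ctrl.state(); R=np.array(s["ee_rot"]); a=np.radians(yaw); t=np.radians(tilt)
    xt=np.array([np.cos(a),np.sin(a),0]); zt=xt*np.sin(t)-np.array([0,0,np.cos(t)]); x=xt*np.cos(t)+np.array([0,0,np.sin(t)])
    G=np.c_[x,np.cross(zt,x),zt]
    print(round(s["clock"],2),np.round(s["ee_pos"],4),"F",np.round(s["wrist_force"],1),"w",round(s["grip_width"],4),"shift",np.round(R.T@(np.array(p)-s["ee_pos"]),4),"rot",np.round(Ro.from_matrix(R.T@G).as_rotvec(degrees=True),2))
E
python3 -c "
from h import *
goto([.482,-.0695,.20],16.6,0)"
```

```text
0.72 [ 0.3685 -0.315   0.2225] F [ 0.7 -0.5  0.3] w 0.0412 shift [ 0.2025 -0.1793  0.0225] rot [-0.    0.01  7.05]
```

>>> {"method": "arm_command", "body": {
  "jaw": [0,0,0,0,0],
  "linear": [
    [0.045,-0.04,0],
    [0.09,-0.08,0],
    [0.135,-0.12,0],
    [0.18,-0.16,0],
    [0.2025,-0.18,0.01]
  ],
  "delta_rot": [
    [0,0,1.5],
    [0,0,3],
    [0,0,5],
    [0,0,7],
    [0,0,7]
  ]
}}

```text
clock: 1.35
ee_pos: [0.4826, -0.0674, 0.213]
ee_rot: [[0.957, 0.29, 0.002], [0.29, -0.957, 0.001], [0.002, -0.0, -1.0]]
wrist_force: [0.5, -0.9, -0.7]
grip_width: 0.0009
grasp_force: 0.0
```

```bash
python3 -c "
from h import *
im=ctrl.read_camera('wrist'); cv2.imwrite('pics/w1.png',im[:,:,::-1])
goto([.482,-.0695,.15],16.6,0)"
```

```text
1.4 [ 0.4828 -0.0644  0.2115] F [ 0.6  3.4 -1.5] w 0.0007 shift [-0.0023  0.0048  0.0615] rot [-0.14 -0.04  0.41]
```

View pics/w1.png

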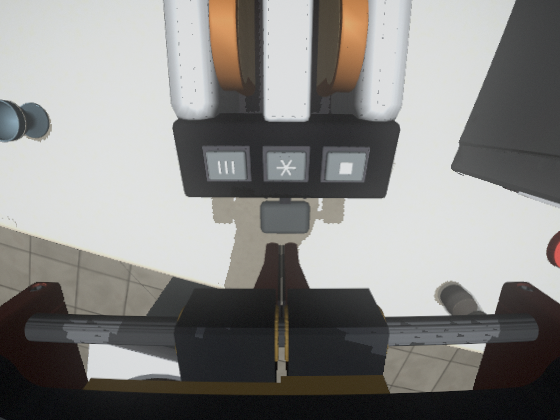

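Aligned: the lever tab is at (285,217) and the defrost key (snowflake) at (286,167), with the tips at (281,245). I'll cross-check both from the wrist view while coming down.

>>> {"method": "arm_command", "body": {
  "jaw": [0,0,0,0],
  "linear": [
    [-0.001,0.003,0.02],
    [-0.002,0.0045,0.045],
    [-0.002,0.0045,0.058],
    [-0.002,0.0045,0.06]
  ],
  "delta_rot": [
    [0,0,0.4],
    [0,0,0.4],
    [0,0,0.4],
    [0,0,0.4]
  ]
}}

```text
clock: 1.9
ee_pos: [0.4801, -0.0758, 0.152]
ee_rot: [[0.96, 0.28, -0.002], [0.28, -0.96, 0.0], [-0.002, -0.001, -1.0]]
wrist_force: [0.6, -0.6, 0.2]
grip_width: 0.0001
grasp_force: 0.0
```

```bash
python3 -c "
from h import *
c=cam('wrist')
im=ctrl.read_camera('wrist'); cv2.imwrite('pics/w2.png',im[:,:,::-1])
goto([.482,-.0695,.094],16.6,0); np.savez('w2',*c)"
```

```text
1.95 [ 0.4806 -0.0757  0.1524] F [0.2 0.3 1. ] w 0.0007 shift [ 0.0031 -0.0056  0.0584] rot [-0.02  0.03 -0.35]
```

View pics/w2.png

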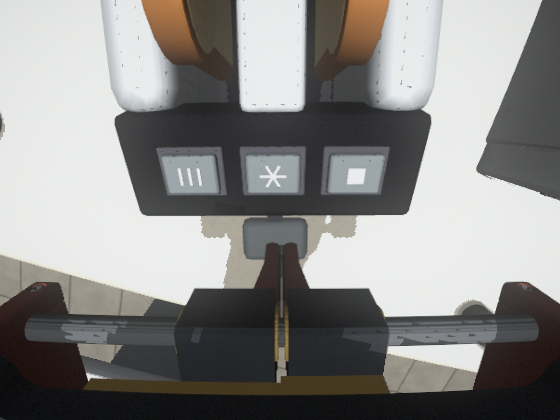

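Tips are at (281,245), slightly right of the tab (243–307, centre 275). The defrost key is at (273,175). Next is the numeric cross-check.

```bash
python3 -c "
from h import *
d=np.load('w2.npz'); c=[d[k] for k in d]
print(np.round(plane(c,[(191,174),(273,174.5),(356,174)],.161),4)); print(np.round(plane(c,[(275,235)],.134),4),np.round(plane(c,[(275,215),(245,258),(306,258)],.134),4))"
```

```text
[[ 0.5182 -0.0155  0.161 ]
 [ 0.53   -0.0572  0.161 ]
 [ 0.5426 -0.0992  0.161 ]]
[[ 0.4867 -0.0701  0.134 ]] [[ 0.5001 -0.0663  0.134 ]
 [ 0.4649 -0.0551  0.134 ]
 [ 0.4765 -0.0949  0.134 ]]
```

>>> {"method": "arm_command", "body": {
  "jaw": [0,0,0,0,0],
  "linear": [
    [0.0025,-0.004,0.002],
    [0.0025,-0.004,0.01],
    [0.0025,-0.004,0.018],
    [0.0025,-0.004,0.026],
    [0.0025,-0.004,0.034]
  ],
  "delta_rot": [
    [0,0,0],
    [0,0,0],
    [0,0,0],
    [0,0,0],
    [0,0,0]
  ]
}}

```text
clock: 2.58
ee_pos: [0.4821, -0.0712, 0.1183]
ee_rot: [[0.96, 0.28, 0.0], [0.28, -0.96, -0.0], [0.0, 0.0, -1.0]]
wrist_force: [-0.6, 0.9, 2.8]
grip_width: 0.0006
grasp_force: 1.9
```

>>> {"method": "arm_command", "body": {
  "jaw": [0,0,0,0,0],
  "linear": [
    [0,0,0.006],
    [0,0,0.012],
    [0,0,0.018],
    [0,0,0.021],
    [0,0,0.022]
  ],
  "delta_rot": [
    [0,0,0],
    [0,0,0],
    [0,0,0],
    [0,0,0],
    [0,0,0]
  ]
}}

```text
clock: 3.2
ee_pos: [0.4816, -0.0713, 0.0962]
ee_rot: [[0.96, 0.28, -0.001], [0.28, -0.96, 0.0], [-0.001, -0.0, -1.0]]
wrist_force: [-0.5, -0.6, 0.4]
grip_width: 0.0003
grasp_force: 0.0
```

Right on the lever, with 2 mm or so left to the stop.

>>> {"method": "arm_command", "body": {
  "jaw": [0,0,0,0],
  "linear": [
    [0,0,0.001],
    [0,0,0.002],
    [0,0,0.003],
    [0,0,0.003]
  ],
  "delta_rot": [
    [0,0,0],
    [0,0,0],
    [0,0,0],
    [0,0,0]
  ]
}}

```text
clock: 3.7
ee_pos: [0.4821, -0.0713, 0.0944]
ee_rot: [[0.96, 0.28, 0.0], [0.28, -0.96, -0.0], [0.0, 0.0, -1.0]]
wrist_force: [-2.0, 0.1, 8.0]
grip_width: 0.0004
grasp_force: 4.0
```

It's at the hard stop: 8 N at z=0.0944. Now I'll release and rise.

>>> {"method": "arm_command", "body": {
  "jaw": [0,0,0,0,0],
  "linear": [
    [0,0,-0.01],
    [0,0,-0.035],
    [-0.005,0,-0.07],
    [-0.005,0,-0.1],
    [-0.005,0,-0.11]
  ],
  "delta_rot": [
    [0,0,0],
    [0,0,0],
    [0,0,0],
    [0,0,0],
    [0,0,0]
  ]
}}

```text
clock: 4.32
ee_pos: [0.4781, -0.0727, 0.2057]
ee_rot: [[0.96, 0.28, 0.003], [0.28, -0.96, -0.001], [0.003, 0.002, -1.0]]
wrist_force: [-0.3, -0.5, 0.2]
grip_width: 0.0008
grasp_force: 0.0
```

```bash
python3 -c "
from h import *
c=cam('wrist')
im=ctrl.read_camera('wrist'); cv2.imwrite('pics/w3.png',im[:,:,::-1])
np.savez('w3',*c)
n=np.array([-np.sin(np.radians(15))*.958,-np.sin(np.radians(15))*.286,np.cos(np.radians(15))])
goto(np.array([.530,-.0555,.161])+.025*n,16.6,15);goto(np.array([.530,-.0555,.161])+.025*n,16.6,0)"
```

```text
4.38 [ 0.4782 -0.0727  0.2058] F [ 1.5 -0.8  0.2] w 0.0004 shift [ 0.048  -0.002   0.0208] rot [ 0.14 14.83 -0.34]
4.38 [ 0.4782 -0.0727  0.2058] F [ 1.5 -0.8  0.2] w 0.0004 shift [ 0.048  -0.002   0.0208] rot [ 0.09 -0.17 -0.36]
```

View pics/w3.png

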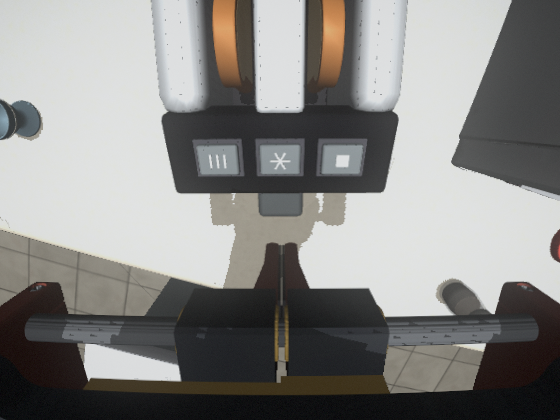

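The tab stays down (narrower, at (281,204)), and the defrost key is at (280,160). Next I go to the standoff tilted 15°, and recheck the key positions.

>>> {"method": "arm_command", "body": {
  "jaw": [0,0,0,0,0],
  "linear": [
    [0.01,0,0],
    [0.025,-0.001,0.005],
    [0.04,-0.002,0.015],
    [0.048,-0.002,0.02],
    [0.048,-0.002,0.02]
  ],
  "delta_rot": [
    [0,4,0],
    [0,9,0],
    [0,13,0],
    [0,15,0],
    [0,15,0]
  ]
}}

```text
clock: 5.0
ee_pos: [0.5216, -0.0573, 0.1821]
ee_rot: [[0.928, 0.28, 0.246], [0.27, -0.96, 0.073], [0.256, -0.001, -0.967]]
wrist_force: [0.1, -0.6, 0.8]
grip_width: 0.0007
grasp_force: 0.0
```

```bash
python3 -c "
from h import *
d=np.load('w3.npz'); c=[d[k] for k in d]
print(np.round(plane(c,[(218.5,159.5),(280,160),(342,160)],.161),4))
c=cam('wrist')
im=ctrl.read_camera('wrist'); cv2.imwrite('pics/w4.png',im[:,:,::-1])
np.savez('w4',*c)
goto([.530,-.0555,.161],16.6,15)"
```

```text
[[ 0.518  -0.0157  0.161 ]
 [ 0.5297 -0.0573  0.161 ]
 [ 0.542  -0.0993  0.161 ]]
5.05 [ 0.5219 -0.0573  0.1827] F [-0.4 -0.2 -0.3] w 0.0005 shift [0.0024 0.0006 0.0231] rot [ 0.04  0.13 -0.35]
```

View pics/w4.png

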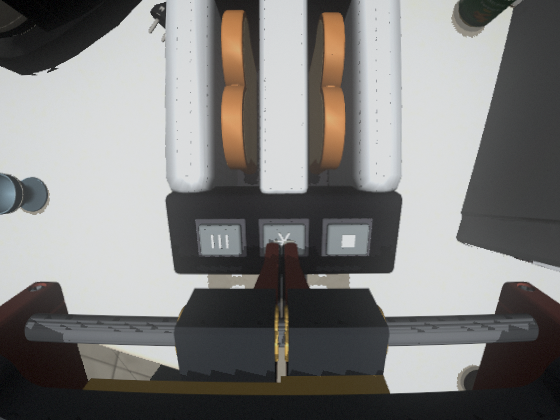

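The toaster hasn't moved and the tips point at the defrost key (284,238). Now the press, gently.

>>> {"method": "arm_command", "body": {
  "jaw": [0,0,0,0,0],
  "linear": [
    [0.002,0,0.006],
    [0.002,0,0.013],
    [0.002,0,0.019],
    [0.002,0,0.0225],
    [0.002,0,0.024]
  ],
  "delta_rot": [
    [0,0,0],
    [0,0,0],
    [0,0,0],
    [0,0,0],
    [0,0,0]
  ]
}}

```text
clock: 5.68
ee_pos: [0.5304, -0.0548, 0.1607]
ee_rot: [[0.927, 0.28, 0.248], [0.27, -0.96, 0.073], [0.258, -0.0, -0.966]]
wrist_force: [-2.0, 0.9, 1.2]
grip_width: 0.0005
grasp_force: 1.0
```

>>> {"method": "arm_command", "body": {
  "jaw": [0,0,0],
  "linear": [
    [0,0,0.001],
    [0,0,0.002],
    [0,0,0.002]
  ],
  "delta_rot": [
    [0,0,0],
    [0,0,0],
    [0,0,0]
  ]
}}

```text
clock: 6.05
ee_pos: [0.5308, -0.0548, 0.159]
ee_rot: [[0.927, 0.28, 0.248], [0.27, -0.96, 0.072], [0.259, -0.0, -0.966]]
wrist_force: [-3.1, 0.5, 2.1]
grip_width: 0.0001
grasp_force: 1.4
```

```bash
python3 -c "
from h import *
goto([.530,-.0555,.161],16.6,15)"
```

```text
6.05 [ 0.5308 -0.0548  0.159 ] F [-3.1  0.5  2.1] w 0.0001 shift [-0.0005  0.0005 -0.0021] rot [ 0.09  0.02 -0.33]
```

>>> {"method": "arm_command", "body": {
  "jaw": [0,0,0],
  "linear": [
    [0,0,0.001],
    [0,0,0.0015],
    [0,0,0.0015]
  ],
  "delta_rot": [
    [0,0,0],
    [0,0,0],
    [0,0,0]
  ]
}}

```text
clock: 6.42
ee_pos: [0.5313, -0.0547, 0.1579]
ee_rot: [[0.927, 0.28, 0.248], [0.27, -0.96, 0.072], [0.259, 0.0, -0.966]]
wrist_force: [-5.1, 2.0, 6.2]
grip_width: 0.0004
grasp_force: 3.9
```

>>> {"method": "arm_command", "body": {
  "jaw": [0,0,0],
  "linear": [
    [0,0,0.0005],
    [0,0,0.001],
    [0,0,0.001]
  ],
  "delta_rot": [
    [0,0,0],
    [0,0,0],
    [0,0,0]
  ]
}}

```text
clock: 6.8
ee_pos: [0.5314, -0.0546, 0.1577]
ee_rot: [[0.927, 0.28, 0.249], [0.27, -0.96, 0.072], [0.259, 0.001, -0.966]]
wrist_force: [-10.4, -0.0, 16.2]
grip_width: 0.0003
grasp_force: 9.4
```

The force rose steeply at a hard stop, so the key is fully in. Releasing.

>>> {"method": "arm_command", "body": {
  "jaw": [0,0,0,0,0],
  "linear": [
    [0,0,-0.006],
    [0,0,-0.025],
    [0,0,-0.05],
    [0,0,-0.08],
    [0,0,-0.1]
  ],
  "delta_rot": [
    [0,0,0],
    [0,0,0],
    [0,0,0],
    [0,0,0],
    [0,0,0]
  ]
}}

```text
clock: 7.42
ee_pos: [0.5074, -0.0622, 0.2548]
ee_rot: [[0.927, 0.28, 0.251], [0.27, -0.96, 0.072], [0.261, 0.001, -0.965]]
wrist_force: [-0.2, 1.2, -0.3]
grip_width: 0.0004
grasp_force: 0.0
```

>>> {"method": "arm_command", "body": {
  "jaw": [0,0],
  "linear": [
    [0,0,0],
    [0,0,0]
  ],
  "delta_rot": [
    [0,0,0],
    [0,0,0]
  ]
}}

```text
clock: 7.68
ee_pos: [0.5068, -0.0619, 0.2525]
ee_rot: [[0.927, 0.28, 0.248], [0.27, -0.96, 0.072], [0.258, -0.0, -0.966]]
wrist_force: [0.1, 0.6, -0.3]
grip_width: 0.0005
grasp_force: 0.0
```

```bash
python3 -c "
from h import *
im=ctrl.read_camera('wrist'); cv2.imwrite('pics/w5.png',im[:,:,::-1])
goto([.530,-.0555,.161],16.6,15)"
```

```text
7.72 [ 0.5066 -0.0618  0.2522] F [ 0.3  0.  -0.3] w 0.0004 shift [-0.0001  0.0006  0.0943] rot [ 0.06  0.06 -0.34]
```

View pics/w5.png

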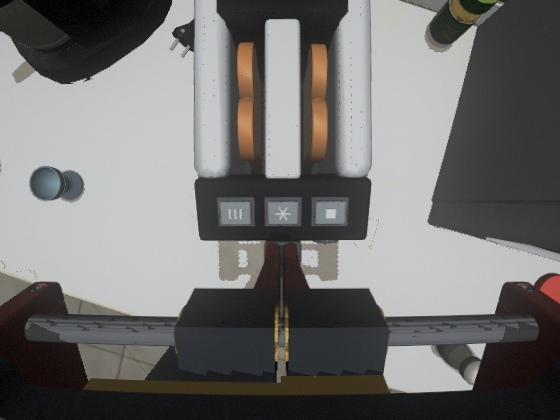

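All three keys are up, the toaster is in place, and the bread looks low. I'll make a final check of the lever from the scene camera.

```bash
python3 -c "
from h import *
im=ctrl.read_camera('scene')[145:245,220:340]; cv2.imwrite('pics/s2.png',cv2.resize(im[:,:,::-1],None,fx=6,fy=6,interpolation=cv2.INTER_CUBIC))"
```

```text
(no output)
```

View pics/s2.png

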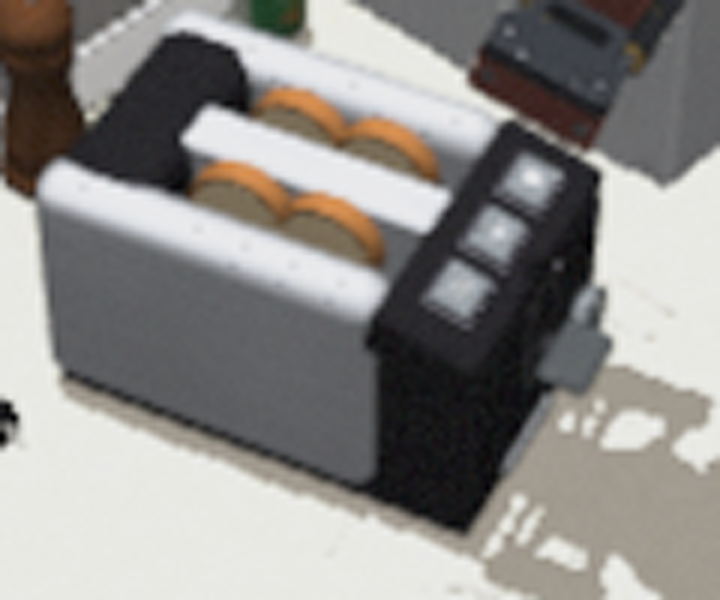

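The lever is down at (578,355) and the bread has dropped. The toaster hasn't moved and the gripper is clear of it, so I'm handing in.

```bash
python3 -c "
from cell import ctrl
print(ctrl.job_done())"
```

```text
the job is handed in; nothing more can be done
None
```

The job is handed in at about 8 s: the lever stays down with the bread lowered, and the defrost key was pressed to its stop and released. That press peaked at about 19 N at the stop, well above the 3.6 N needed. The toaster did not shift, and the arm never touched the other two keys, the cups or the salt shaker.

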